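Hold the glass lid over the frying pan as a splash guard

ROBOT

A 6-joint arm with a two-finger parallel gripper is mounted at the origin on a cart in front of the work surface, level with it; the furniture and walls round the work are solid. World frame = base frame: x ahead of the robot, y to its left, z up, the work surface at z = 0. Lengths are in mm, angles in degrees, forces in N, time in s.
With the tool pointing down it reaches from about 300 to 850 mm from the base axis. Payload 4.2 kg.
Tool frame: the origin (TCP) lies midway between the tips of the shut fingers; the grasp point (between the pads) lies 19 mm behind it; z points along the fingers, y is the line along which they close (so a half turn about z gives the same grasp; the last joint's range is limited). The gripper opens to 91 mm and grips with 3 to 60 N. Pads are 32 mm wide; open, the fingers measure 118 mm over their backs; the gripper's body (76 mm by 178 mm) begins 60 mm behind the grasp point.
Start: joints at [75.229, 18.312, 89.639, -0, 72.044, -1.146], TCP at [135.451, 558.835, 213.976] pointing down, gripper open.
Joint ranges: [-177.97, 177.97], [-48.28, 115.42], [12.27, 149.76], [-77.06, 257.06], [2.81, 150.46], [-146.56, 146.56]. Speed limits (degrees/s): [147.25, 147.25, 180, 180, 180, 180].

INTERFACE

Orientations are given as [roll, pitch, yaw] about the fixed x, y, z axes, in that order (R = Rz(yaw) Ry(pitch) Rx(roll)).
In Python, from workcell import env, camrig, readout, job_done gives the robot as it stands (env), with the cameras (camrig), the job as plain functions and the readings (readout).
- The arm moves only by the tool drive_effector, called as a command line: name --argument value ..., lists and objects as JSON in quotes. Schema: {"type":"object","properties":{"ticks":{"type":"array","items":{"type":"object","properties":{"trans":{"type":"array","items":{"type":"number"},"minItems":3,"maxItems":3},"turn_vec":{"type":"array","items":{"type":"number"},"minItems":3,"maxItems":3}},"additionalProperties":false},"minItems":1,"maxItems":8},"aperture":{"type":"number"},"clamp_n":{"type":"number"},"only":{"type":"string"},"quiet":{"type":"boolean"},"lines":{"type":"string"}},"required":["ticks"],"additionalProperties":false}. ticks is a list of rows, 1 to 8 of them, each an object with the fields trans (a list: dx, dy, dz in shares of 750 mm (1.0 is 750 mm)), turn_vec (a list: a rotation vector rx, ry, rz in fractions of the full range, 1 being 90 degrees); a field left out counts as zero; each row shifts and turns the commanded pose from where the row before left it, along the tool's axes as they then stand; what a row does not reach is not made up. A row lasts 1/10 s, in which the tool goes at most 50 mm and 8.59 degrees, less where a joint would pass 70% of its speed; a pose out of reach is approached as far as the arm can. aperture is the finger opening in mm, set as the call begins (left out keeps the last). The fingers move at their own pace and stop on an object; clamp_n is the grip in N (left out, the last holds). Time passes only in rows, so rows that do not move let the fingers close. The tool returns the time, the measured TCP pose, the force, the opening and the grip force at its end. only (a regular expression) keeps the lines of the reply that match it, lines (a string "A,B") keeps lines A to B, and quiet returns only ok. No shift or turn number may pass 1 either way. Input that does not fit is refused with a message, and nothing moves.
- readout.state(): the state, without advancing time (a new reading comes with each control period).
- camrig.grab_frame(name): name is "side" or "top"; returns the picture (400x640x3 uint8, blue, green, red); there is no depth.
- camrig.camera_model(name): a dict with "fx", "fy", "cx", "cy" (pixels), "T" (4x4, takes a point from camera to world coordinates). Camera axes: x right, y up, looking along -z (the intrinsics and any distortion apply to the point x, -y, -z); pixel columns grow to the right and rows downward; lengths in mm; the calibration is good to about 2 mm. A picture is of the moment at which its call begins. camera_model takes no time and is no camera call.
- job_done(): hands the job in; it is judged then, once.
The state is a dict: "time_s": time; "qpos": joint angles; "qvel": joint speeds; "effort": joint torques, N m; "ee_pos": TCP position; "ee_rot": TCP orientation; "force": force on the tool from outside, world axes, zero at the start; "torque": the same for the moment, N m; "gripper_width": finger opening in mm; "gripper_force": force on a finger pad.
Only numpy, scipy, OpenCV 4.12 (cv2) and the standard library are available. Lean on these libraries where they do the work, as an engineer would, in place of code of your own. Each camera call takes 0.05 s, during which the arm holds its last target. There are 200 camera calls.

TASK

I am about to drop wet vegetables into the hot pan and want the lid as a splash guard. Take the glass lid by its black knob, draw it up the slope out of the hooks of its wire stand, turn it level, and finish while holding it still and centred over the black frying pan, about 5 cm above the rim: keep hold of it, do not let it rest on the pan. Leave the stand, the pan and all the other things where they are.

Things in the scene. Friction and masses are not known exactly. Their poses are not given: they have to be found in the camera images.
- glass_lid: clear glass pan lid, round, 250 mm across, 0.57 to 0.85 kg. Origin: centre of its underside; +z is its axis, out through the knob; spin about it does not matter. Along z: underside 2 mm, rim 6 mm, low dome to 42 mm, knob 42 to 70 mm. At the start it leans at 45 degrees in the stand, underside against the two rails, knob pointing up and toward the robot.
- lid_knob (a point): middle of the lid's black knob, 56 mm along the lid's +z from its origin: a round grip 46 mm in diameter and 28 mm long on the lid's axis. Fingertips 45 mm or more along the lid's z from its origin stay off the glass.
- lid_stand: loose steel wire stand for one lid, 1.3 kg, 220 mm deep (x), 136 mm wide (y), 167 mm tall, on a wooden board (top 26 mm above the range top). Origin: centre of its underside; +x runs from the hooks (front) to the back leg, +z is up. Two rails of 8 mm wire at y = +-60 mm rise toward +x at 45 degrees.
- stand_hooks (a point): midway between the two J hooks, in the middle of their gap; axes as the stand's. The lid's lower rim stands in the hooks; each has a front lip reaching 30 mm up the slope, 16 mm in front of the rail at its foot and 26 at its tip. Draw the lid some 45 mm up the slope (along x = +0.71, z = +0.71 of the stand) before it comes forward or turns; pulled straight off the rails it drags the stand.
- black_pan: loose black frying pan with a straight black handle, 250 mm across, 442 mm long over the handle, rim 68 mm and handle top 96 mm above its underside, 0.8 kg, standing on the left front ring. Origin: under the middle of its whole length; the bowl lies to its own +y, the handle runs to -y (at the start toward the back right), +z is up.
- pan_mouth (a point): centre of the pan's round mouth at rim height: 96 mm along the pan's +y and 68 mm up from its origin, about 74 mm above the range top. The hood's front lip hangs 0.56 m above the range top, straight above a line from x = 0.57, y = 0.2 to x = 0.63, y = -0.2.
- salt_shaker: small loose salt shaker with a grey metal top, 44 mm wide, 90 mm tall, standing between pan and stand near the front edge; origin under its centre
- pepper_jar: loose spice jar with a dark cap, 41 mm wide, 105 mm tall, standing at the left edge of the range, beside the pan; origin under its centre

How it is judged (in metres and radians):
On the way:
1. the lid is drawn clear of its stand, carried by the fingers (contact force between glass_lid and lid_stand below 0.1 N and contact force between the fingers and glass_lid above 2 N and distance of glass_lid from where it was at the start of the episode above 0.07 m and height (world z) of lid_knob above 0.2 m), for 0.2 s.
At the end, for the whole second after the job is handed in: The lid hangs from the fingers, still, level within 0.15 rad, its middle within 30 mm of the middle of the pan, its rim 2 to 9 cm above the pan's rim, touching neither pan nor stand; the stand has moved under 40 mm and stands upright, pan and other things moved under 30 mm (angle between glass_lid's own z axis and vertical below 0.15 rad and horizontal distance between glass_lid and pan_mouth below 0.03 m and z of glass_lid in the frame of black_pan between 0.088 and 0.158 m and height (world z) of lid_knob above 0.14 m and contact force between the fingers and glass_lid above 2 N and contact force between glass_lid and black_pan below 0.1 N and contact force between glass_lid and lid_stand below 0.1 N and linear speed of glass_lid below 0.03 m/s and angular speed of glass_lid below 0.2 rad/s and distance of each of pan_mouth, salt_shaker, pepper_jar from where it was at the start of the episode below 0.03 m and distance of lid_stand from where it was at the start of the episode below 0.04 m and angle between lid_stand's own z axis and vertical below 0.1 rad); the arm keeps its last pose, push and grip.
It fails at once if the lid knocks or rests on the pan (over 4 N) (contact force between glass_lid and black_pan above 4 N).
It fails at once if the stand is dragged over 50 mm or tipped over 0.3 rad (distance of lid_stand from where it was at the start of the episode above 0.05 m or angle between lid_stand's own z axis and vertical above 0.3 rad).
It fails at once if the pan is shoved over 40 mm (distance of pan_mouth from where it was at the start of the episode above 0.04 m).
It fails at once if another thing is pushed over 40 mm or falls over (distance of any of salt_shaker, pepper_jar from where it was at the start of the episode above 0.04 m or angle between any of salt_shaker, pepper_jar's own z axis and vertical above 0.5 rad).
It also fails if it takes over 42 s, if anything falls off the work surface, if the arm or the gripper's body presses on something with over 40 N, if the wrist force passes 120 N, or if a joint passes its speed limit or range.

## Working session

There is one attempt and no reset: what is moved stays moved. The work goes in short steps, Python scripts to look and compute and a tool call to move; the robot and the scene stay as the last step left them, time stands still between calls to the robot, and variables do not carry over. Pictures are saved under pics/ and viewed, at most 10 in all, crops included, and the job is handed in when it is done.

```bash
ls; mkdir -p pics; python3 - <<'E'
from workcell import env, camrig, readout, job_done
import cv2
for n in("side","top"):
    cv2.imwrite(f"pics/{n}0.png",camrig.grab_frame(n)); m=camrig.camera_model(n); print(n,m)
s=readout.state();print(s["time_s"],s["ee_pos"],s["ee_rot"],s["force"])
E
```

```text
pics
workcell.py
side {'fx': 403.02171697959176, 'fy': 403.02171697959176, 'cx': 319.21862572755765, 'cy': 200.8879072064843, 'T': array([[ 9.01914711e-01,  1.99942732e-01, -3.82848219e-01,
         1.85658556e+02],
       [-4.31390004e-01,  3.73353148e-01, -8.21285634e-01,
        -6.92062944e+02],
       [-2.12725053e-02,  9.05886489e-01,  4.22985992e-01,
         5.31498605e+02],
       [ 0.00000000e+00,  0.00000000e+00,  0.00000000e+00,
         1.00000000e+00]])}
top {'fx': 430.11733184526094, 'fy': 430.11733184526094, 'cx': 324.69665776761894, 'cy': 201.42880698939842, 'T': array([[ 1.55907453e-01,  8.94424780e-01, -4.19162474e-01,
         5.85093872e+01],
       [-9.87728229e-01,  1.37187982e-01, -7.46485284e-02,
        -2.91407337e+01],
       [-9.26343957e-03,  4.25656870e-01,  9.04837233e-01,
         1.19277203e+03],
       [ 0.00000000e+00,  0.00000000e+00,  0.00000000e+00,
         1.00000000e+00]])}
0.1 [135.35232092 558.38255802 213.21480596] [-1.79909915e+02 -1.71322891e-04  1.66375012e+02] [0.4131386  0.03413251 0.64549342]
```

View pics/side0.png

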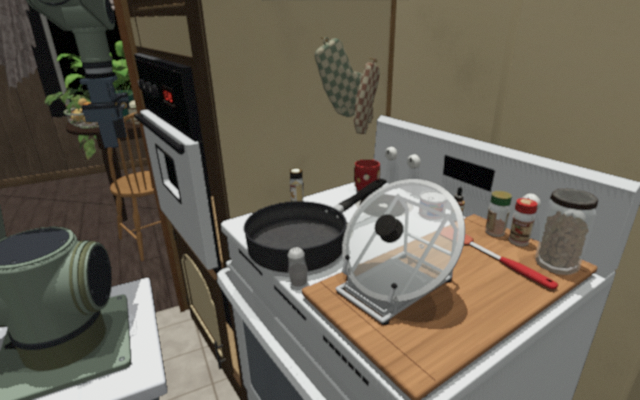

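View pics/top0.png

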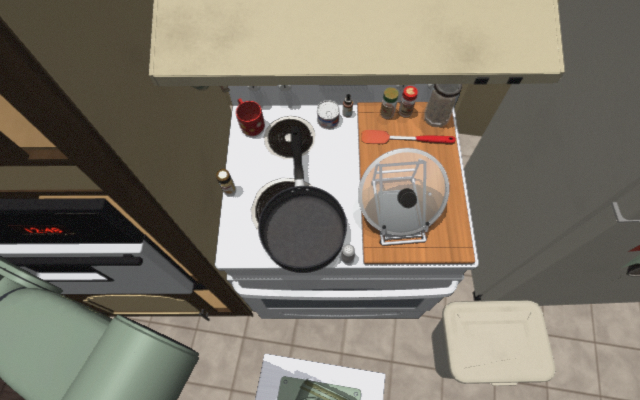

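The side view shows the knob at about (389,228), the pan mouth centred near (297,232), and the salt shaker at (297,268). In the top view the knob is at (407,197) and the pan mouth at about (304,228). I'll enlarge both.

```bash
python3 - <<'E'
import cv2
a=cv2.imread("pics/top0.png")[130:280,210:480];cv2.imwrite("pics/topc.png",cv2.resize(a,None,fx=2.9,fy=2.9,interpolation=cv2.INTER_CUBIC))
a=cv2.imread("pics/side0.png")[160:325,220:480];cv2.imwrite("pics/sidec.png",cv2.resize(a,None,fx=3,fy=3,interpolation=cv2.INTER_CUBIC))
E
```

```text
(no output)
```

View pics/topc.png

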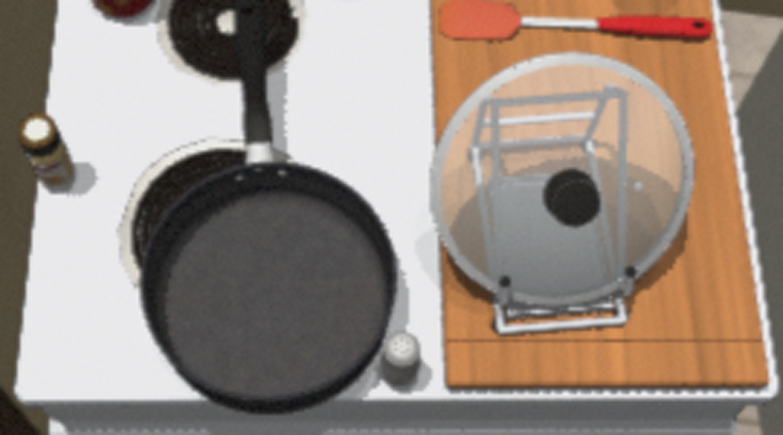

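View pics/sidec.png

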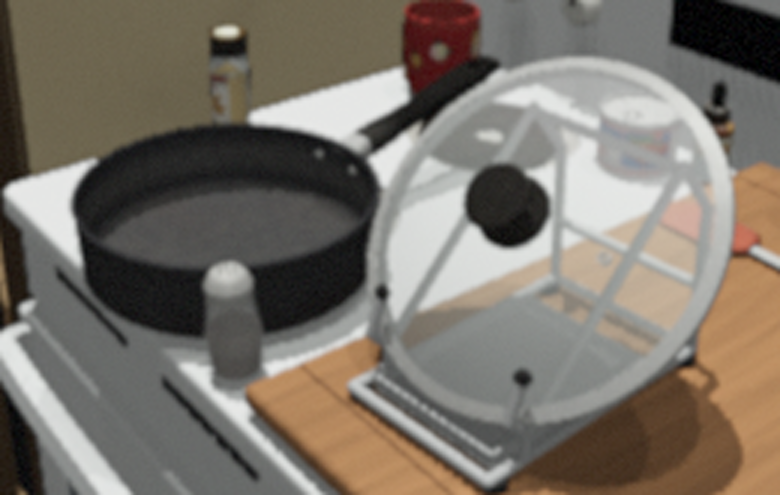

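```bash
cat > h.py <<'E'
import numpy as np
from scipy.optimize import least_squares
from scipy.spatial.transform import Rotation as Ro
from workcell import env, camrig, readout, job_done
M={n:camrig.camera_model(n) for n in("side","top")}
def ray(n,p):
    m=M[n];d=np.array([(p[0]-m["cx"])/m["fx"],-(p[1]-m["cy"])/m["fy"],-1.]);T=m["T"]
    return T[:3,3],T[:3,:3]@d/np.linalg.norm(d)
def proj(n,X):
    m=M[n];c=m["T"][:3,:3].T@(X-m["T"][:3,3]);return np.array([m["cx"]-m["fx"]*c[0]/c[2],m["cy"]+m["fy"]*c[1]/c[2]])
def onplane(n,p,c,a):
    o,d=ray(n,p);return o+d*((c-o)@a)/(d@a)
def tri(pa,pb):
    A=0;b=0
    for n,p in(("top",pa),("side",pb)):
        o,d=ray(n,p);Q=np.eye(3)-np.outer(d,d);A=A+Q;b=b+Q@o
    X=np.linalg.solve(A,b);return X
tc=lambda x,y:(210+(x+.5)/2.9-.5,130+(y+.5)/2.9-.5)
sc=lambda x,y:(220+(x+.5)/3-.5,160+(y+.5)/3-.5)
E
cat > fit.py <<'E'
from h import *
T=[tc(*p) for p in[(431,185),(570,53),(640,78),(693,180),(665,260)]]
S=[sc(*p) for p in[(370,250),(395,170),(450,105),(520,68),(590,57),(660,80),(715,140),(734,220),(715,310),(660,385)]]
kt,ks=tc(572,197),sc(508,205)
print("knob tri",tri(kt,ks))
def ax(yaw,t): return np.array([-np.sin(t)*np.cos(yaw),-np.sin(t)*np.sin(yaw),np.cos(t)])
def res(v,full=False):
    c=v[:3];a=ax(v[3],v[4]);r=[]
    for n,P in(("top",T),("side",S)):
        for p in P: r.append(np.linalg.norm(onplane(n,p,c+6*a,a)-c-6*a)-125)
    for n,p in(("top",kt),("side",ks)): r+=list(2*(proj(n,c+58*a)-p))
    return np.r_[r,(v[4]-np.pi/4)*100]
s=least_squares(res,[550,-180,120,0,np.pi/4],loss="soft_l1",f_scale=2)
c=s.x[:3];a=ax(*s.x[3:]);print("lid",c,np.degrees(s.x[3:]),"axis",a,"knob",c+56*a);print(np.round(s.fun,1))
T2=[tc(*p) for p in[(142,285),(398,270),(262,160)]];S2=[sc(*p) for p in[(74,195),(225,125),(380,185),(225,268)]]
z=np.array([0,0,1.])
def r2(v):
    return [np.linalg.norm((onplane(n,p,np.array([0,0,74.]),z))[:2]-v[:2])-125 for n,P in(("top",T2),("side",S2)) for p in P]
q=least_squares(r2,[500,50]);print("pan",q.x,np.round(q.fun,1))
for n,p,h in(("side",sc(232,375),0),("top",tc(402,345),90),("side",sc(230,268),90),("top",tc(40,130),105)): print(n,onplane(n,p,np.array([0,0,h]),z))
print("tips",tri(tc(505,283),sc(381,292)),tri(tc(629,271),sc(522,377)))
E
python3 fit.py
```

```text
knob tri [ 575.80361682 -156.96889436  169.94241022]
lid [ 607.18326963 -150.22533071  134.98521044] [375.94940055  45.49901232] axis [-0.68578207 -0.19598958  0.70092156] knob [ 568.77947354 -161.20074725  174.23681776]
[ 0.1  1.3 -4.1  0.4  7.6 -1.3  0.2  1.   0.5  2.   0.1 -1.8 -2.2 -0.2
  2.4  3.7  4.5 -4.1 -1.4  0.9]
pan [496.63591213 112.55744968] [-1.1 -1.2  0.9 -1.8 -4.5 -2.6 -3.7]
side [439.64698181 -23.50860107   0.        ]
top [440.21936294 -22.88165313  90.        ]
side [442.06969338 -24.54169168  90.        ]
top [602.97034101 362.88398047 105.        ]
tips [ 512.85191481 -110.57606966   98.81180424] [ 543.12043315 -225.14765346   97.44955044]
```

```bash
sed -i 's/(570,53),(640,78),(693,180),(665,260)/(570,53),(693,180)/; s/,(715,310),(660,385)\]/,(715,310)]/' fit.py; cat >> fit.py <<'E'
import cv2
def ov(n,f,img,c=c,a=a):
    u=np.cross(a,[0,0,1.]);u/=np.linalg.norm(u);w=np.cross(a,u)
    for h,r,col in((6,125,(0,0,255)),(42,23,(0,255,0)),(70,23,(255,255,0))):
        pts=np.array([f(proj(n,c+h*a+r*(u*np.cos(t)+w*np.sin(t)))) for t in np.linspace(0,6.3,90)])
        cv2.polylines(img,[pts.astype(np.int32)],True,col,1)
    pts=np.array([f(proj(n,np.r_[q.x+125*np.array([np.cos(t),np.sin(t)]),74])) for t in np.linspace(0,6.3,90)])
    cv2.polylines(img,[pts.astype(np.int32)],True,(255,0,255),1)
A=cv2.imread("pics/topc.png");ov("top",lambda p:((p[0]-209.5)*2.9-.5,(p[1]-129.5)*2.9-.5),A)
B=cv2.imread("pics/sidec.png");ov("side",lambda p:((p[0]-219.5)*3-.5,(p[1]-159.5)*3-.5),B)
cv2.imwrite("pics/ov.png",cv2.resize(np.vstack([A,B[:,:A.shape[1]] if B.shape[1]>=A.shape[1] else np.pad(B,((0,0),(0,A.shape[1]-B.shape[1]),(0,0)))]),None,fx=.64,fy=.64,interpolation=cv2.INTER_AREA))
E
python3 fit.py
```

```text
knob tri [ 575.80361682 -156.96889436  169.94241022]
lid [ 608.68592671 -148.97660223  134.69585664] [16.17011809 45.58374279] axis [-0.68601677 -0.19891837  0.69986604] knob [ 570.26898754 -160.11603107  173.88835478]
[-1.  -0.   2.  -0.6  0.3  0.7 -0.   1.4 -0.5 -2.3 -2.4 -0.2  2.9  3.5
 -3.5 -1.9  1. ]
pan [496.63591213 112.55744968] [-1.1 -1.2  0.9 -1.8 -4.5 -2.6 -3.7]
side [439.64698181 -23.50860107   0.        ]
top [440.21936294 -22.88165313  90.        ]
side [442.06969338 -24.54169168  90.        ]
top [602.97034101 362.88398047 105.        ]
tips [ 512.85191481 -110.57606966   98.81180424] [ 543.12043315 -225.14765346   97.44955044]
```

View pics/ov.png

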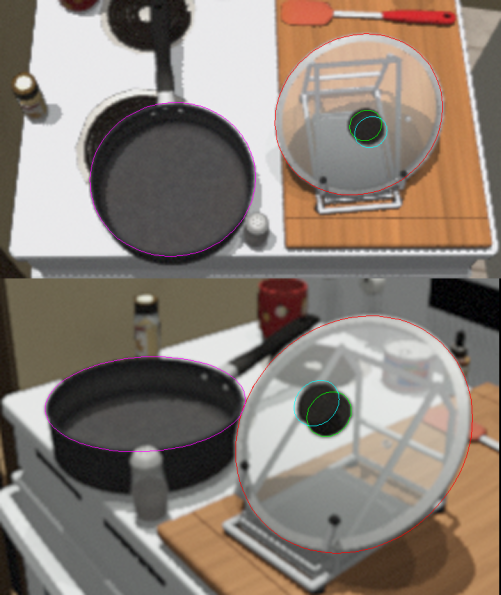

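The overlay matches the pan, the rim and roughly the knob. Knob centre is about (572,-158,172), axis yaw about 15.5°, tilt 45°.

```bash
cat > d.py <<'E'
import sys;from h import *
yaw,t=np.radians(15.5),np.radians(float(sys.argv[4]) if len(sys.argv)>4 else 45)
yaw=np.radians(float(sys.argv[5])) if len(sys.argv)>5 else yaw
z=np.array([np.sin(t)*np.cos(yaw),np.sin(t)*np.sin(yaw),-np.cos(t)]);y=np.array([-np.sin(yaw),np.cos(yaw),0])
R=np.c_[np.cross(y,z),y,z]
s=readout.state();C=Ro.from_euler("xyz",s["ee_rot"],degrees=True).as_matrix()
g=np.array(list(map(float,sys.argv[1:4])))-s["ee_pos"]
print("t",s["time_s"],"pos",s["ee_pos"].round(1),"q",np.round(s["qpos"],0),"F",np.round(s["force"],1),"tau",np.round(s["torque"],2),"w",s["gripper_width"],s["gripper_force"])
print("d tool now",(C.T@g).round(1),"rotvec",Ro.from_matrix(C.T@R).as_rotvec(degrees=True).round(1),"d tool goal",(R.T@g).round(1))
E
python3 d.py 480 -184 260
```

```text
t 0.1 pos [135.4 558.4 213.2] q [75. 18. 90. -0. 72. -1.] F [0.4 0.  0.6] tau [0.02 0.02 0.04] w 90.98796986049935 0.0
d tool now [-509.8 -640.4  -45.8] rotvec [-11.5 -44.  -27.6] d tool goal [-127.6 -807.5   61.5]
```

Careful with the scale: shifts go in shares of 750 mm and turns go in shares of 90 degrees. That gives: -40 mm / 750 = -0.0533, -32 mm / 750 = -0.0427.

drive_effector --ticks '[{"trans": [-0.0427, -0.0533, -0.004]}, {"trans": [-0.0427, -0.0533, -0.004]}, {"trans": [-0.0427, -0.0533, -0.004]}, {"trans": [-0.0427, -0.0533, -0.004]}, {"trans": [-0.0427, -0.0533, -0.004]}, {"trans": [-0.0427, -0.0533, -0.004]}, {"trans": [-0.0427, -0.0533, -0.004]}, {"trans": [-0.0427, -0.0533, -0.004]}]' --aperture 91

```text
time_s: 0.9
ee_pos: [304.6, 195.1, 237.4]
ee_rot: [180.0, 0.0, 166.4]
force: [1.7, 0.6, 0.7]
gripper_width: 90.7
gripper_force: 0.0
```

drive_effector --ticks '[{"trans": [-0.0427, -0.0533, -0.004]}, {"trans": [-0.0427, -0.0533, -0.004]}, {"trans": [-0.0427, -0.0533, -0.004]}, {"trans": [-0.0427, -0.0533, -0.004]}, {"trans": [-0.0427, -0.0533, -0.004]}, {"trans": [-0.0427, -0.0533, -0.004]}, {"trans": [-0.0427, -0.0533, -0.004]}, {}]'

```text
time_s: 1.7
ee_pos: [454.3, -124.4, 257.3]
ee_rot: [-179.9, 0.1, 166.0]
force: [-0.6, 0.6, -0.2]
gripper_width: 90.9
gripper_force: 0.0
```

```bash
python3 d.py 480 -184 260
```

```text
t 1.7 pos [ 454.3 -124.4  257.3] q [-17.   7.  98.  -0.  75. -93.] F [-0.6  0.6 -0.2] tau [ 0.05  0.04 -0.02] w 90.9076563630054 0.0
d tool now [-39.3 -51.7  -2.6] rotvec [-11.7 -43.9 -27.9] d tool goal [ -8.1 -64.3   4.3]
```

To row units: -26 mm / 750 = -0.0347, -20 mm / 750 = -0.0267, -6.3 degrees / 90 = -0.07.

drive_effector --ticks '[{"trans": [-0.0267, -0.0347, 0]}, {"trans": [-0.0267, -0.0347, 0]}, {"turn_vec": [-0.0189, -0.07, -0.0444]}, {"turn_vec": [-0.0189, -0.07, -0.0444]}, {"turn_vec": [-0.0189, -0.07, -0.0444]}, {"turn_vec": [-0.0189, -0.07, -0.0444]}, {"turn_vec": [-0.0189, -0.07, -0.0444]}, {"turn_vec": [-0.0189, -0.07, -0.0444]}]'

```text
time_s: 2.5
ee_pos: [498.2, -143.1, 281.4]
ee_rot: [178.8, 34.7, -172.8]
force: [0.5, 0.1, -0.2]
gripper_width: 91.3
gripper_force: 0.0
```

drive_effector --ticks '[{"turn_vec": [-0.0167, -0.0667, -0.0444]}, {}]'

```text
time_s: 2.7
ee_pos: [512.3, -112.3, 303.7]
ee_rot: [-178.3, 38.4, -168.8]
force: [0.9, 0.5, 0.6]
gripper_width: 91.0
gripper_force: 0.0
```

```bash
python3 d.py 509 -176 238
```

```text
t 2.7 pos [ 512.3 -112.3  303.7] q [ -27.   -5.  114.   32.   42. -146.] F [0.9 0.5 0.6] tau [-0.01  0.46  0.03] w 91.04634046544768 0.0
d tool now [ 53.  -60.6  43.6] rotvec [-4.6 -6.6 -3.1] d tool goal [ 60.7 -60.5  32.2]
```

Joint 6 has reached its limit, so I'll grip with the closing line along the slope. That is a +90° turn about the tool z, and it also resists sag better.

To row units: 8 degrees / 90 = 0.0889.

```bash
sed -i 's/^s=env/R=R@Ro.from_euler("z",90,degrees=True).as_matrix()\ns=env/' d.py
```

drive_effector --ticks '[{"turn_vec": [0, 0, 0.0889]}, {"turn_vec": [0, 0, 0.0889]}, {"turn_vec": [0, 0, 0.0889]}, {"turn_vec": [0, 0, 0.0889]}, {"turn_vec": [0, 0, 0.0889]}, {"turn_vec": [0, 0, 0.0889]}, {"turn_vec": [0, 0, 0.0889]}, {"turn_vec": [0, 0, 0.0889]}]'

```text
time_s: 3.5
ee_pos: [512.4, -115.0, 301.5]
ee_rot: [145.1, 16.7, 120.8]
force: [-0.6, -0.6, 0.2]
gripper_width: 90.9
gripper_force: 0.0
```

drive_effector --ticks '[{"turn_vec": [0, 0, 0.0889]}, {"turn_vec": [0, 0, 0.0889]}, {"turn_vec": [0, 0, 0.0889]}, {}]'

```text
time_s: 3.9
ee_pos: [512.5, -115.1, 301.6]
ee_rot: [141.8, 2.5, 101.5]
force: [0.4, -1.1, 0.8]
gripper_width: 90.8
gripper_force: 0.0
```

```bash
python3 d.py 509 -176 238
```

```text
t 3.9 pos [ 512.5 -115.1  301.6] q [-27.  -4. 114.  32.  42. -59.] F [ 0.4 -1.1  0.8] tau [-0.12  0.34 -0.03] w 90.84596629403823 0.0
d tool now [-56.1 -53.1  42.4] rotvec [-6.9  4.5 -1.3] d tool goal [-57.8 -58.9  31.1]
```

To row units: -20 mm / 750 = -0.0267, -19 mm / 750 = -0.0253, -6.9 degrees / 90 = -0.0767.

drive_effector --ticks '[{"turn_vec": [-0.0767, 0.05, -0.0144]}, {"trans": [-0.0253, -0.0267, 0.0133]}, {"trans": [-0.0253, -0.0267, 0.0133]}, {"trans": [-0.0253, -0.0267, 0.0133]}, {}, {}]'

```text
time_s: 4.5
ee_pos: [501.7, -175.5, 237.9]
ee_rot: [138.1, 0.6, 104.2]
force: [0.4, -0.0, -0.5]
gripper_width: 90.5
gripper_force: 0.0
```

```bash
python3 d.py 577.4 -157 167
```

```text
t 4.5 pos [ 501.7 -175.5  237.9] q [-41.   2. 120.  52.  43. -90.] F [ 0.4 -0.  -0.5] tau [-0.15  0.35 -0.04] w 90.53065035554083 0.0
d tool now [1.000e-01 1.080e+01 1.048e+02] rotvec [-3.1  1.3 -0.6] d tool goal [ -2.4   5.  105.2]
```

To row units: 20 mm / 750 = 0.0267, 15 mm / 750 = 0.02, -3.1 degrees / 90 = -0.0344.

drive_effector --ticks '[{"turn_vec": [-0.0344, 0.0144, -0.0067]}, {"trans": [-0.0027, 0.0067, 0.0267]}, {"trans": [0, 0, 0.0267]}, {"trans": [0, 0, 0.02]}, {}, {}]'

```text
time_s: 5.1
ee_pos: [543.6, -165.5, 203.9]
ee_rot: [134.9, 0.2, 105.6]
force: [0.1, -0.2, -0.5]
gripper_width: 91.2
gripper_force: 0.0
```

```bash
python3 d.py 577.4 -157 167
python3 - <<'E'
from workcell import env, camrig, readout, job_done
import cv2
a=camrig.grab_frame("side")[120:320,260:480];b=camrig.grab_frame("top")[110:280,340:500]
a=cv2.resize(a,(440,400),interpolation=cv2.INTER_CUBIC);b=cv2.resize(b,(360,400),interpolation=cv2.INTER_CUBIC)
cv2.imwrite("pics/pre.png",cv2.hconcat([a,b]))
E
```

```text
t 5.1 pos [ 543.6 -165.5  203.9] q [ -38.    8.  121.   64.   39. -102.] F [ 0.1 -0.2 -0.5] tau [-0.19  0.47 -0.03] w 91.21731594323334 0.0
d tool now [-0.8 -1.5 50.7] rotvec [0.1 0.  0.2] d tool goal [-0.9 -1.4 50.7]
```

View pics/pre.png

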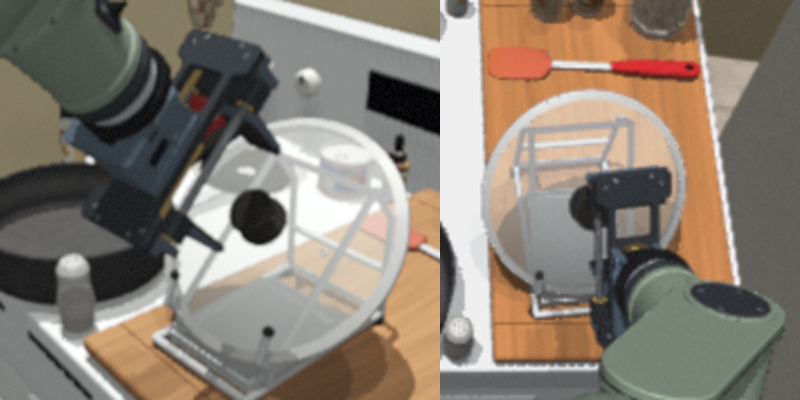

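The fingers straddle the knob line, with the upper tip at (275,145) and the lower at (215,245) in the crop. The knob is at (258,217). I'll go on in.

To row units: 12 mm / 750 = 0.016, 10 mm / 750 = 0.0133.

drive_effector --ticks '[{"trans": [-0.0013, -0.0013, 0.016]}, {"trans": [0, 0, 0.016]}, {"trans": [0, 0, 0.0133]}, {"trans": [0, 0, 0.0107]}, {"trans": [0, 0, 0.008]}, {"trans": [0, 0, 0.0027]}, {}]'

```text
time_s: 5.9
ee_pos: [577.0, -158.0, 166.6]
ee_rot: [135.0, 0.1, 105.5]
force: [-0.1, 0.3, -0.3]
gripper_width: 91.2
gripper_force: 0.0
```

```bash
python3 d.py 577.4 -157 167
python3 - <<'E'
from workcell import env, camrig, readout, job_done
import cv2
a=camrig.grab_frame("side")[120:320,260:480];b=camrig.grab_frame("top")[110:280,340:500]
a=cv2.resize(a,(440,400),interpolation=cv2.INTER_CUBIC);b=cv2.resize(b,(360,400),interpolation=cv2.INTER_CUBIC)
cv2.imwrite("pics/at.png",cv2.hconcat([a,b]))
E
```

```text
t 5.9 pos [ 577.  -158.   166.6] q [ -34.   13.  122.   72.   34. -108.] F [-0.1  0.3 -0.3] tau [-0.16  0.48 -0.02] w 91.23206625695678 0.0
d tool now [0.9 0.7 0.2] rotvec [-0.   0.1  0. ] d tool goal [0.9 0.7 0.2]
```

View pics/at.png

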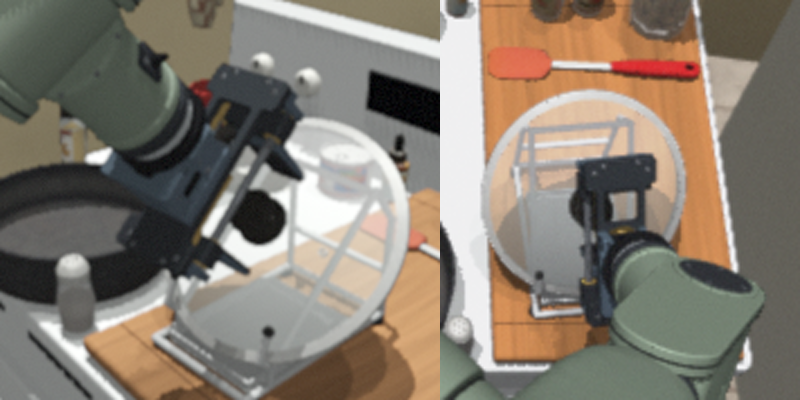

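The knob at (260,217) lies between the tips at (295,178) and (240,272). I'll close gently first.

drive_effector --ticks '[{}, {}, {}, {}, {}, {}, {}, {}]' --aperture 30 --clamp_n 8

```text
time_s: 6.8
ee_pos: [576.7, -158.2, 166.6]
ee_rot: [135.0, 0.1, 105.5]
force: [-1.9, -0.7, -0.1]
gripper_width: 45.3
gripper_force: 8.0
```

```bash
python3 d.py 577.4 -157 167
```

```text
t 6.8 pos [ 576.7 -158.2  166.6] q [ -34.   13.  122.   72.   34. -108.] F [-1.9 -0.7 -0.1] tau [-0.24  0.58 -0.05] w 45.3087007441844 8.00023801624775
d tool now [1.  1.  0.4] rotvec [-0.   0.1  0. ] d tool goal [1.  1.  0.4]
```

drive_effector --ticks '[{}, {}, {}]' --aperture 30 --clamp_n 55

```text
time_s: 7.1
ee_pos: [576.8, -158.2, 166.6]
ee_rot: [135.0, 0.1, 105.5]
force: [-2.3, -0.7, -0.4]
gripper_width: 44.5
gripper_force: 55.0
```

drive_effector --ticks '[{"trans": [0, 0.0053, -0.0007]}, {"trans": [0, 0.008, -0.0007]}, {"trans": [0, 0.0107, 0]}, {"trans": [0, 0.0133, 0]}]'

```text
time_s: 7.5
ee_pos: [593.1, -152.3, 184.2]
ee_rot: [135.3, -0.0, 105.5]
force: [-4.4, -0.0, -6.2]
gripper_width: 44.5
gripper_force: 55.0
```

drive_effector --ticks '[{"trans": [0, 0.0133, 0]}, {"trans": [0, 0.0133, 0]}, {"trans": [0, 0.0133, -0.0013]}, {"trans": [0, 0.008, -0.0013]}, {}, {}]'

```text
time_s: 8.1
ee_pos: [617.7, -146.0, 212.8]
ee_rot: [135.1, 0.0, 105.5]
force: [-0.4, -0.7, -8.4]
gripper_width: 44.8
gripper_force: 55.0
```

```bash
python3 d.py 577.4 -157 167
```

```text
t 8.1 pos [ 617.7 -146.   212.8] q [-30.  12. 115.  61.  35. -92.] F [-0.4 -0.7 -8.4] tau [-0.49  1.64  0.03] w 44.83950654378134 54.99848127365112
d tool now [  0.2 -61.9   3. ] rotvec [-0.1 -0.   0. ] d tool goal [  0.2 -61.9   2.8]
```

The lid now hangs free with about 8 N on the wrist. I'll pull it off the rails next, then level it.

To row units: -16 mm / 750 = -0.0213, -14 mm / 750 = -0.0187.

drive_effector --ticks '[{"trans": [0, 0.004, -0.0107]}, {"trans": [0, 0.0067, -0.0187]}, {"trans": [0, 0.0067, -0.0213]}, {"trans": [0, 0.0067, -0.0213]}, {"trans": [0, 0.0067, -0.0213]}, {"trans": [0, 0.004, -0.0133]}, {}]'

```text
time_s: 8.8
ee_pos: [581.4, -157.1, 290.9]
ee_rot: [134.9, 0.2, 105.4]
force: [1.0, -0.1, -7.3]
gripper_width: 44.7
gripper_force: 55.0
```

```bash
python3 d.py 480 -100 290 0
python3 - <<'E'
from workcell import env, camrig, readout, job_done
import cv2
cv2.imwrite("pics/off.png",cv2.hconcat([camrig.grab_frame("side")[:,140:500],camrig.grab_frame("top")[:,180:540]]))
E
```

```text
t 8.8 pos [ 581.4 -157.1  290.9] q [-34.   5. 111.  51.  44. -81.] F [ 1.  -0.1 -7.3] tau [-0.53  1.57 -0.02] w 44.72675304933286 54.99868869781494
d tool now [ 82.1 -58.7 -58.1] rotvec [45.1  0.2  0. ] d tool goal [ 82.1 -82.5   0.9]
```

View pics/off.png

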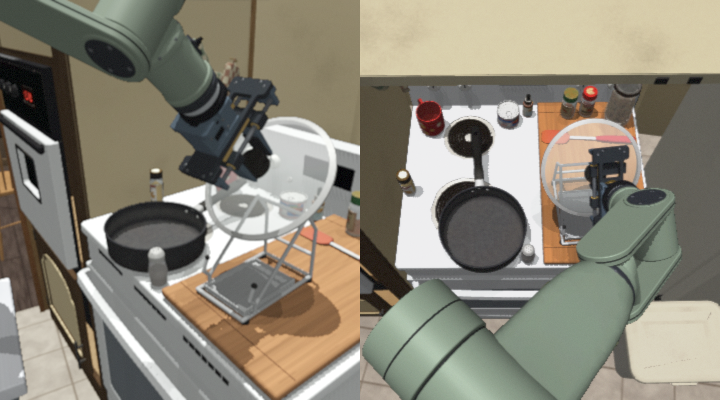

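The lid is clear and the stand has not moved. Now I'll back out and level it.

To row units: 20 mm / 750 = 0.0267, -14 mm / 750 = -0.0187, 7 degrees / 90 = 0.0778.

drive_effector --ticks '[{"trans": [0.0133, -0.0107, -0.0107]}, {"trans": [0.0267, -0.0187, -0.0187]}, {"trans": [0.0267, -0.0187, -0.0187]}, {"trans": [0.0267, -0.0187, -0.0187]}, {"trans": [0.016, -0.0107, -0.0107]}, {"turn_vec": [0.0333, 0, 0]}, {"turn_vec": [0.0667, 0, 0]}, {"turn_vec": [0.0778, 0, 0]}]'

```text
time_s: 9.7
ee_pos: [479.1, -99.2, 288.6]
ee_rot: [151.3, -0.0, 105.3]
force: [-0.4, 1.7, -7.7]
gripper_width: 44.8
gripper_force: 55.0
```

drive_effector --ticks '[{"turn_vec": [0.0778, 0, 0]}, {"turn_vec": [0.0778, 0, 0]}, {"turn_vec": [0.0778, 0, 0]}, {"turn_vec": [0.0556, 0, 0]}, {"turn_vec": [0.0333, 0, 0]}, {}, {}]'

```text
time_s: 10.4
ee_pos: [481.0, -98.7, 288.6]
ee_rot: [179.9, -0.0, 105.5]
force: [-0.5, -0.7, -8.1]
gripper_width: 44.9
gripper_force: 55.0
```

```bash
python3 d.py 497 112 240 0
```

```text
t 10.4 pos [481.  -98.7 288.6] q [-13.   8.  92.   0.  79. -28.] F [-0.5 -0.7 -8.1] tau [-0.16  0.03 -0.02] w 44.86131005796986 54.997358322143555
d tool now [198.8  71.6  48.7] rotvec [ 0.1 -0.  -0. ] d tool goal [198.8  71.7  48.6]
```

To row units: 40 mm / 750 = 0.0533, 35 mm / 750 = 0.0467.

drive_effector --ticks '[{"trans": [0.0187, 0.0067, 0.0027]}, {"trans": [0.04, 0.0147, 0.0093]}, {"trans": [0.0467, 0.016, 0.012]}, {"trans": [0.0533, 0.0187, 0.0133]}, {"trans": [0.0467, 0.0173, 0.012]}, {"trans": [0.0373, 0.0133, 0.0093]}, {"trans": [0.0227, 0.0093, 0.0067]}, {}]'

```text
time_s: 11.2
ee_pos: [496.2, 113.7, 239.1]
ee_rot: [180.0, -0.1, 105.6]
force: [0.7, -1.3, -7.7]
gripper_width: 45.0
gripper_force: 55.0
```

drive_effector --ticks '[{"trans": [0, 0, 0.0133]}, {"trans": [0, 0, 0.0213]}, {"trans": [0, 0, 0.0133]}, {"trans": [0, 0, 0.0053]}, {}, {}, {}]'

```text
time_s: 11.9
ee_pos: [497.6, 111.4, 200.4]
ee_rot: [179.9, 0.1, 105.5]
force: [-0.8, -0.1, -7.7]
gripper_width: 44.3
gripper_force: 55.0
```

```bash
python3 d.py 497 112 177 0
python3 - <<'E'
from workcell import env, camrig, readout, job_done
import cv2
a=camrig.grab_frame("side")[110:310,200:400];b=camrig.grab_frame("top")[130:290,220:380]
cv2.imwrite("pics/over.png",cv2.hconcat([cv2.resize(a,(400,400),interpolation=cv2.INTER_CUBIC),cv2.resize(b,(400,400),interpolation=cv2.INTER_CUBIC)]))
E
```

```text
t 11.9 pos [497.6 111.4 200.4] q [11. 13. 99. -0. 68. -4.] F [-0.8 -0.1 -7.7] tau [-0.11  0.04  0.05] w 44.296836811446376 54.99738156795502
d tool now [ 0.8 -0.5 23.4] rotvec [ 0.1  0.1 -0. ] d tool goal [ 0.8 -0.4 23.4]
```

View pics/over.png

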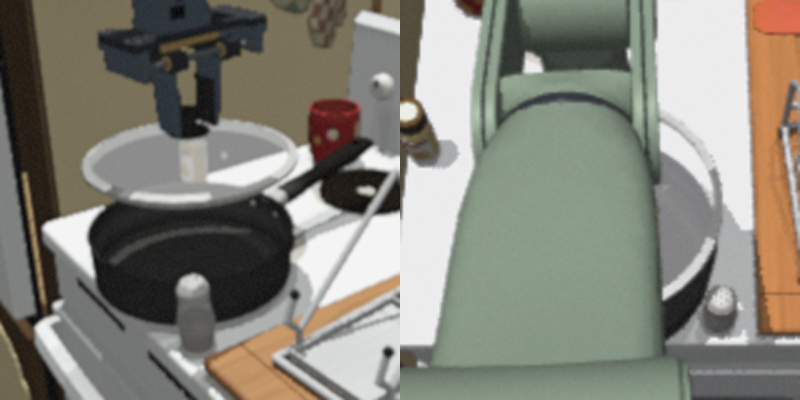

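The lid hangs level above the pan in the side view. Rim extremes in the crop are left (82,170), right (298,155) and bottom (190,206). I'll compare these with the expected rim.

```bash
python3 - <<'E'
from h import *
P=[(200+(x+.5)/2-.5,110+(y+.5)/2-.5) for x,y in[(82,170),(298,155),(190,206),(130,200),(250,193),(120,132),(285,135)]]
def f(v):
    return [np.linalg.norm((onplane("side",p,np.array([0,0,v[2]]),np.array([0,0,1.])))[:2]-v[:2])-125 for p in P]
s=least_squares(f,[497,111,159]);print(s.x,np.round(s.fun,1))
t=np.linspace(0,6.28,400)
q=(np.array([proj("side",np.array([497.6+125*np.cos(u),111.4+125*np.sin(u),159])) for u in t])+.5-[200,110])*2-.5
for i in(q[:,0].argmin(),q[:,0].argmax(),q[:,1].argmin(),q[:,1].argmax()):print(q[i].round())
E
```

```text
[498.57872561 109.40692371 165.3343563 ] [-0.2 -1.1  3.4  0.4 -3.9 -1.2  2.5]
[ 81. 170.]
[297. 161.]
[200. 123.]
[177. 210.]
```

To row units: 7 mm / 750 = 0.0093, 4 mm / 750 = 0.0053.

drive_effector --ticks '[{"trans": [0, 0, 0.0053]}, {"trans": [0, 0, 0.0093]}, {"trans": [0, 0, 0.0093]}, {"trans": [0, 0, 0.0053]}, {"trans": [0, 0, 0.0027]}, {}, {}, {}]'

```text
time_s: 12.8
ee_pos: [497.3, 111.4, 176.0]
ee_rot: [180.0, 0.1, 105.5]
force: [-0.6, -0.1, -7.6]
gripper_width: 44.6
gripper_force: 55.0
```

drive_effector --ticks '[{}, {}, {}, {}, {}]'

```text
time_s: 13.3
ee_pos: [497.1, 111.4, 175.7]
ee_rot: [180.0, 0.1, 105.5]
force: [0.1, -0.2, -8.1]
gripper_width: 44.3
gripper_force: 55.0
```

```bash
python3 d.py 497 112 177 0; python3 -c "
from workcell import env, camrig, readout, job_done
print(job_done())"
```

```text
t 13.3 pos [497.1 111.4 175.7] q [ 11.  14. 102.  -0.  64.  -4.] F [ 0.1 -0.2 -8.1] tau [-0.11  0.02  0.06] w 44.27313619752955 54.99744236469269
d tool now [ 0.6  0.1 -1.3] rotvec [ 0.   0.1 -0. ] d tool goal [ 0.6  0.1 -1.3]
the job is handed in; nothing more can be done
None
```

The job is handed in at 13.3 s: the lid is held level and still by its knob, centred over the pan about 5 cm above the rim; the stand, pan and shaker looked unmoved in my last pictures, though the hand-in returned no verdict.

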